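# Ready the chess clock for the next game

## Task

Get the chess clock ready for the next game: with the fingertips, press the yellow pause key to stop the clock, then hold the red reset key fully down for two full seconds and let it go, and last push the black end of the rocker bar all the way down, so that White's time will be the first to run. Press lightly (under 25 N), leave the grey keys alone, do not shift, pick up or tip the clock, and leave the two kings and the mug standing where they are.

Things in the scene. Friction and masses are not known exactly. Their poses are not given: they have to be found in the camera images.
- chess_clock: loose slate-blue chess clock, 230 mm wide (y), 124 deep (x), 0.55 kg, on rubber feet. Origin: centre of its underside; z up, -x its front (towards the robot), +y its left seen from the robot. The flat front apron, 26 mm high, about 40 deep, has four round keys in a row; behind it a sloping face with two displays, then a housing 52 mm high with the rocker bar on top
- pause_key_top (a point): centre of the top of the yellow pause key (20 mm across, 34 mm above the desk when up, the second key from the left). Keys stand 50 mm apart and each goes straight down 5 mm against a spring, 1 N to start and 3.5 N at the bottom, and comes up again when let go
- reset_key_top (a point): centre of the top of the red reset key (20 mm across, same height and travel, the third key from the left, 50 mm right of the yellow one)
- minus_key_top (a point): centre of the top of the left grey key (16 mm across, not to be pressed)
- plus_key_top (a point): centre of the top of the right grey key (16 mm across, not to be pressed)
- black_end (a point): centre of the top of the black end cap (28 x 32 mm) of the rocker bar, a grey see-saw bar along the clock's y, 93 mm left of its pivot; about 80 mm above the desk when up, 64 mm when down. At the start this end is up
- white_end (a point): centre of the top of the white end cap of the same bar, 93 mm right of the pivot; at the start this end is down
- pause_key (a joint): travel of the yellow key, m: 0 up, 0.005 fully down
- reset_key (a joint): travel of the red key, m: 0 up, 0.005 fully down
- minus_key (a joint): travel of the left grey key, m: 0 up, 0.005 fully down
- plus_key (a joint): travel of the right grey key, m: 0 up, 0.005 fully down
- rocker (a joint): tilt of the rocker bar, rad: -0.085 white end fully down, +0.085 black end fully down; it stays where it is left and takes about 1.5 N at an end to move, so its end cap comes down about 16 mm in all
- white_king: light wooden chess king, loose, 82 mm tall, foot 32 mm across; stands behind the clock. Origin at the centre of its foot
- black_king: dark wooden chess king, loose, 82 mm tall, foot 32 mm across; stands behind the clock. Origin at the centre of its foot
- mug: white mug with dots, loose, 91 mm tall, 82 mm across and 117 mm with the handle; stands to the left of the clock. Origin at the centre of its underside

How it is judged:
By the outcome, as a careful person would: the job done as asked, in the order asked, and still so for the second after the job is handed in, with the robot touching nothing.
It also fails if it takes over 48 s, if anything falls off the work surface, if the arm or the gripper's body presses on something with over 40 N, if the wrist force passes 120 N, or if a joint passes its speed limit or range.

## Robot

A 7-joint arm with a two-finger parallel gripper is mounted at the origin on a cart in front of the work surface, level with it; the furniture and walls round the work are solid. World frame = base frame: x ahead of the robot, y to its left, z up, the work surface at z = 0. Lengths are in m, angles in rad, forces in N, time in s.
With the tool pointing down it reaches from about 0.4 to 0.9 m from the base axis. Payload 5.6 kg.
Tool frame: the origin (TCP) lies on the centre line of the jaws, within the pads' length; the fingertips stand 22 mm ahead of it and the grasp point (between the pads) lies 3 mm ahead of it; z points along the fingers, y is the line along which they close (so a half turn about z gives the same grasp; the last joint's range is limited). The gripper opens to 92 mm and grips with 3 to 60 N. Pads are 20 mm wide; open, the fingers measure 128 mm over their backs; the gripper's body (75 mm by 189 mm) begins 69 mm behind the grasp point.
Start: joints at [1.128, 0.468, -0.012, 1.603, 0.006, 1.071, -0.056], TCP at [0.253, -0.599, 0.197] pointing down, gripper open.
Joint ranges: [-2.53, 2.53], [-0.31, 2.02], [-1.57, 1.55], [0.28, 2.44], [-1.29, 4.43], [0.15, 1.84], [-2.92, 2.92]. Speed limits (rad/s): [2.57, 2.57, 3.14, 3.14, 3.14, 3.14, 3.14].

## Interface

Orientations are given as a 3x3 rotation matrix whose columns are the frame's x, y, z axes.
In Python, from bench import move_to, movel, goto_joints, let_go, gripper_close, hold, ik, sense, get_image, Unreachable, job_done gives the robot as it stands. The module is installed in compiled form; this text tells all that it offers. Calls block until the motion is done:
- move_to(position, orientation): joint-space move of the TCP to a pose.
- movel(position, rate=0.15, ori=None, contact_N=None): straight line of the TCP; ori=None keeps the orientation; rate is the mean speed in m/s. With contact_N (N) it stops when the force on the tool has changed by that much, and returns True; else False.
- goto_joints(angles): joint-space move.
- let_go() and gripper_close(): open the fingers fully, or close them until they stop; the grip force is fixed at half the most.
- hold(seconds).
- ik(position, orientation): joint angles nearest the present ones, or None.
- sense(): the state.
- get_image(name): name is "side" or "top" or "wrist"; returns a dict with "image" (420x560x3 uint8, blue, green, red), "depth" (420x560 float32, m along the optical axis (not along the pixel's ray), 0 where there is no reading), "K" (3x3 intrinsics, pixels), "eye" and "orientation" of the camera in the world. Camera axes: x right, y up, looking along -z (the intrinsics and any distortion apply to the point x, -y, -z); pixel columns grow to the right and rows downward; lengths in m; the calibration is good to about 2 mm. A picture is of the moment at which its call begins.
A pose or a line that the arm cannot do raises Unreachable and nothing moves.
- job_done(): hands the job in; it is judged then, once.
The state is a dict: "clock": time; "q": joint angles; "dq": joint speeds; "joint_efforts": joint torques, N m; "tool_pos": TCP position; "ee_rot": TCP orientation; "force": force on the tool from outside, world axes, zero at the start; "wrist_torque": the same for the moment, N m; "finger_gap": opening from 0.0 (shut) to 1.0 (fully open); "grip_force": force on a finger pad.
Only numpy, scipy, OpenCV 4.12 (cv2) and the standard library are available. Lean on these libraries where they do the work, as an engineer would, in place of code of your own. Each camera call takes 0.05 s, during which the arm holds its last target. There are 200 camera calls.

## Working session

There is one attempt and no reset: what is moved stays moved. The work goes in short steps, each a Python script; the robot and the scene stay as the last script left them, time stands still between calls to the robot, and variables do not carry over. Pictures are saved under pics/ and viewed, at most 10 in all, crops included, and the job is handed in when it is done.

```bash
mkdir -p pics; python3 - <<'E'
from bench import *
import cv2,numpy as np,pickle
s=sense();print(s['clock'],s['tool_pos'],s['ee_rot'],s['force'],s['finger_gap'])
for n in('top','side'):
    d=get_image(n);pickle.dump(d,open(n+'.pkl','wb'));cv2.imwrite(f'pics/{n}0.png',d['image']);print(n,d['K'],d['eye'],d['orientation'],d.keys())
E
```

```text
0.0 [ 0.25271637 -0.59821179  0.19597952] [[ 9.21175142e-01  3.89147500e-01 -7.61764568e-04]
 [ 3.89148231e-01 -9.21173888e-01  1.52422193e-03]
 [-1.08570476e-04 -1.70051468e-03 -9.99998548e-01]] [ 0.25990174  0.55141034 -0.08229784] 1.0015885617796056
top [[538.61315819   0.         279.31734454]
 [  0.         538.61315819 200.08383579]
 [  0.           0.           1.        ]] [0.42786523 0.08336495 0.91414898] [[ 0.02218287  0.99272056 -0.11837997]
 [-0.99964765  0.02375098  0.01185194]
 [ 0.0145773   0.11807534  0.99289764]] dict_keys(['image', 'depth', 'K', 'eye', 'orientation'])
side [[544.4953473    0.         275.01788853]
 [  0.         544.4953473  208.57384518]
 [  0.           0.           1.        ]] [ 1.26418242 -0.06708371  0.62373751] [[ 0.1797805  -0.57952121  0.79487995]
 [ 0.98360056  0.09402839 -0.15391098]
 [ 0.0144534   0.80951456  0.58692186]] dict_keys(['image', 'depth', 'K', 'eye', 'orientation'])
```

View pics/top0.png

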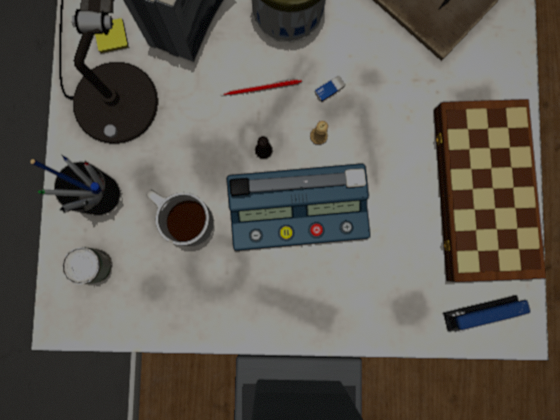

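View pics/side0.png

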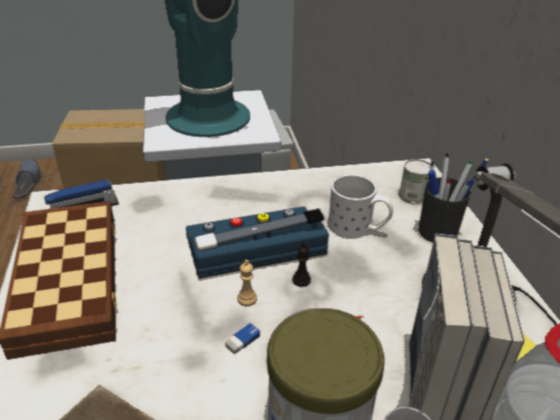

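The top view shows the grey keys at about (256,235) and (347,227), yellow (287,232), red (316,229), the black cap (239,187), the white cap (355,178) and the mug at (185,220). The side view agrees, with the kings behind the clock.

```bash
cat >h.py <<'E'
import numpy as np,cv2
def ray(d,u,v):
    K=d['K'];c=np.array([(u-K[0,2])/K[0,0],-(v-K[1,2])/K[1,1],-1]);return d['orientation']@c
def plane(d,u,v,z):
    r=ray(d,u,v);e=np.array(d['eye']);return e+r*(z-e[2])/r[2]
def blob(d,lo,hi,box):
    h=cv2.cvtColor(d['image'],cv2.COLOR_BGR2HSV);m=cv2.inRange(h,lo,hi);k=np.zeros_like(m);u0,u1,v0,v1=box;k[v0:v1,u0:u1]=1;m=m*k
    n,l,s,c=cv2.connectedComponentsWithStats(m);i=1+np.argmax(s[1:,4]);x,y,w,hh,_=s[i]
    return np.array([x+(w-1)/2,y+(hh-1)/2]),s[i]
E
python3 - <<'E'
from h import *
import pickle
t=pickle.load(open('top.pkl','rb'));s=pickle.load(open('side.pkl','rb'))
Y=((20,120,80),(35,255,255));R=((0,130,80),(8,255,255));W=((0,0,140),(180,60,255));B=((0,0,0),(180,255,45))
def tri(a,b):
    A=[];y=[]
    M=np.zeros((3,3));v=np.zeros(3)
    for d,p in((t,a),(s,b)):
        r=ray(d,*p);r/=np.linalg.norm(r);P=np.eye(3)-np.outer(r,r);M+=P;v+=P@d['eye']
    return np.linalg.solve(M,v)
for n,c,bt,bs,z in(('yel',Y,(275,300,220,245),(250,277,205,228),.034),('red',R,(304,330,217,242),(224,250,210,234),.034),('white',W,(342,368,165,190),(190,220,230,252),.064),('black',B,(228,252,176,198),(300,328,205,228),.08)):
    a,sa=blob(t,*c,bt);b,sb=blob(s,*c,bs)
    p=plane(t,*a,z);u,v=a.round().astype(int);D=t['depth'][v,u];q=t['eye']+ray(t,*a)*D
    print(n,a,sa[2:],b,sb[2:],'plane',p.round(4),'side',plane(s,*b,z).round(4),'tri',tri(a,b).round(4),'depth',q.round(4))
# profile: whole clock by hsv blue
for n,p in(('minus',(256,235)),('plus',(347,227))):print(n,plane(t,*p,.034))
a=cv2.resize(t['image'][140:260,140:380],(800,400),interpolation=2);cv2.imwrite('pics/top_c.png',a)
E
```

```text
yel [286. 232.] [ 13  13 127] [262.5 217. ] [12  9 82] plane [0.4805 0.0608 0.034 ] side [0.4874 0.0606 0.034 ] tri [0.4809 0.0611 0.0292] depth [0.4806 0.0608 0.0332]
red [316.  229.5] [11 12 71] [235.5 221.5] [10  8 57] plane [0.4858 0.0118 0.034 ] side [0.4928 0.0109 0.034 ] tri [0.4861 0.0115 0.0289] depth [0.4858 0.0117 0.0335]
white [355.  177.5] [ 19  16 256] [205.5 240. ] [ 22  15 244] plane [ 0.5685 -0.0471  0.064 ] side [ 0.5733 -0.0469  0.064 ] tri [ 0.5691 -0.0472  0.0607] depth [ 0.5687 -0.0473  0.0628]
black [240. 187.] [ 23  19 363] [313.  218.5] [ 19  18 220] plane [0.5464 0.1353 0.08  ] side [0.5656 0.1328 0.08  ] tri [0.5485 0.1369 0.0668] depth [0.5463 0.1352 0.0809]
minus [0.47451557 0.10963675 0.034     ]
plus [ 0.49103872 -0.03904392  0.034     ]
```

View pics/top_c.png

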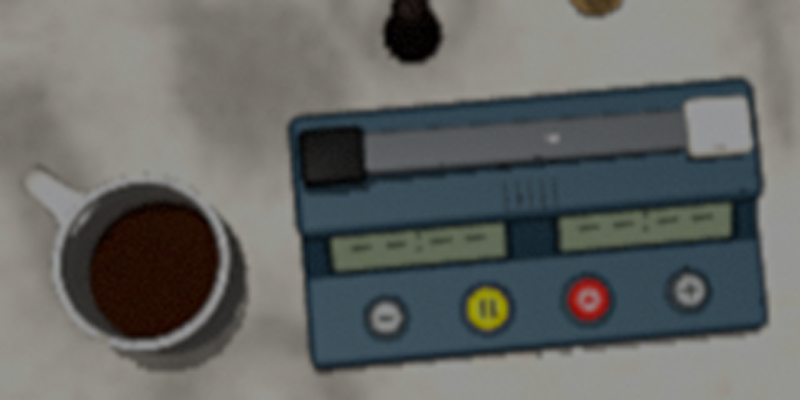

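Key spacing measures 49 mm, depths give 33 mm and 81 mm, and the yaw is about 6.5°, all matching the given sizes. I'll press yellow first.

```bash
cat >>h.py <<'E'
from bench import *
a=np.array([.113,-.9936,0]);R=np.c_[[.9936,.113,0],a,[0,0,-1]]
def st(t):
    s=sense();print(t,round(s['clock'],2),'tip',(s['tool_pos']-[0,0,.022]).round(4),'F',np.round(s['force'],2))
def at(p,z,rate=.15,**k): return movel([p[0],p[1],z+.022],rate=rate,**k)
Yk=[.479,.0608];Rk=[.484,.0118];Bk=np.array([.5464,.1353])-.006*a[:2]
E
python3 - <<'E'
from h import *
gripper_close();move_to([*Yk,.15],R);st('above')
at(Yk,.040);hold(.3);st('near')
print(at(Yk,.0265,rate=.01,contact_N=6));st('press')
hold(.4);st('held')
E
```

```text
above 3.93 tip [0.4793 0.06   0.128 ] F [ 0.61 -0.54 -0.07]
near 4.97 tip [0.4795 0.0608 0.0407] F [ 0.05 -0.32 -0.74]
False
press 6.47 tip [0.4791 0.0608 0.0266] F [0.01 0.63 0.45]
held 6.87 tip [0.479  0.0608 0.0265] F [ 0.15 -0.14 -0.16]
```

```bash
python3 - <<'E'
from h import *
s=get_image('side')['image'][150:300,150:370];t=get_image('top')['image'][120:290,160:400];w=get_image('wrist')['image']
c=np.hstack([cv2.resize(s,(440,300),interpolation=2),cv2.resize(t,(360,300),interpolation=2)])
cv2.imwrite('pics/p1.png',np.vstack([c,np.hstack([cv2.resize(w,(400,300)),np.zeros((300,400,3),np.uint8)])]));print(sense()['finger_gap'])
E
```

```text
0.005554867058779205
```

View pics/p1.png

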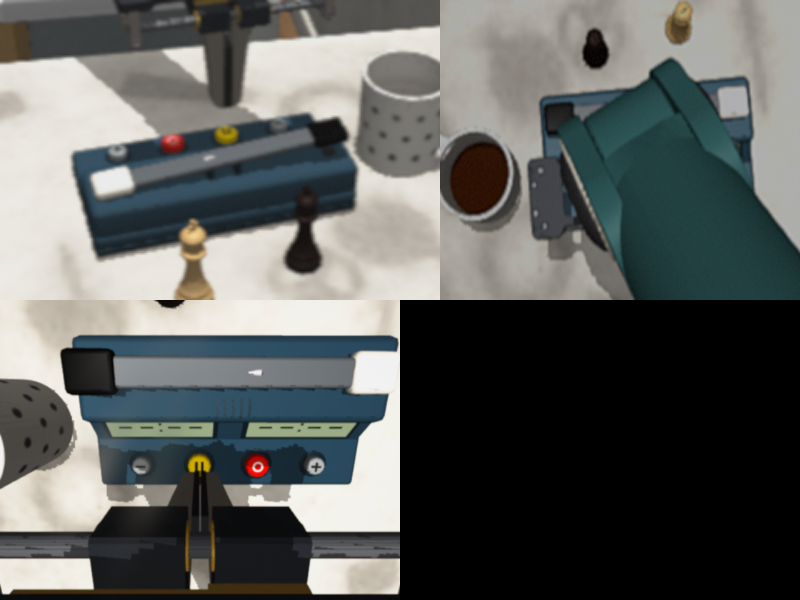

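The side crop shows the fingertips at about side pixel (262,202), 15 px above the yellow key, so they aren't touching it. They are either higher than stated or short of the key. I'll measure the tip from depth.

```bash
python3 - <<'E'
from h import *
s=get_image('side');w=get_image('wrist')
def pt(d,u,v): return (np.array(d['eye'])+ray(d,u,v)*d['depth'][int(v),int(u)]).round(4)
for v in (190,196,199,201,203,206,217): print('side',v,pt(s,262,v),pt(s,258,v),pt(s,267,v))
print('wrist eye',w['eye'])
# wrist view scaled 400/560: crop tip (200,462)-> u=280
k=560/400
for v in (455,460,464,468,475,485,500): print('wrist',v,pt(w,195*k,(v-300)*k),pt(w,200*k,(v-300)*k),pt(w,206*k,(v-300)*k))
print('yel wrist',pt(w,193*k,(463-300)*k),'red',pt(w,252*k,165*k))
print('side z at x,y of tip', sense()['tool_pos'])
E
```

```text
side 190 [0.4918 0.0589 0.0959] [0.491  0.052  0.0961] [0.4855 0.0688 0.0907]
side 196 [0.4905 0.0591 0.0824] [0.4909 0.052  0.0834] [0.4889 0.0683 0.0803]
side 199 [0.4884 0.0595 0.0745] [0.489  0.0523 0.0757] [0.4893 0.0683 0.0741]
side 201 [0.492  0.0589 0.0727] [0.4908 0.052  0.0727] [0.4874 0.0686 0.0684]
side 203 [0.4889 0.0594 0.0662] [ 0.3889  0.0676 -0.0048] [ 0.3979  0.0843 -0.0004]
side 206 [ 0.4045  0.0732 -0.0017] [0.4067 0.0649 0.0008] [ 4.08e-01  8.26e-02 -3.00e-04]
side 217 [0.488  0.0596 0.0346] [0.483  0.053  0.0317] [0.4894 0.0685 0.0346]
wrist eye [0.54907314 0.06887986 0.23632244]
wrist 455 [0.4877 0.0659 0.0301] [0.4891 0.0617 0.0332] [0.4877 0.0563 0.0265]
wrist 460 [0.4844 0.0655 0.034 ] [0.4847 0.0612 0.0333] [0.4857 0.0562 0.0345]
wrist 464 [0.4811 0.0651 0.0347] [0.4818 0.0609 0.0354] [0.482  0.0558 0.034 ]
wrist 468 [0.4776 0.0647 0.0349] [0.4783 0.0605 0.0355] [0.4783 0.0553 0.0339]
wrist 475 [0.4868 0.065  0.075 ] [0.4871 0.0616 0.0747] [0.4865 0.0573 0.072 ]
wrist 485 [0.487  0.0647 0.0926] [0.4876 0.0616 0.093 ] [0.4877 0.0579 0.0924]
wrist 500 [0.487  0.0643 0.1128] [0.4811 0.0609 0.1002] [0.488  0.0585 0.1133]
yel wrist [0.4817 0.0669 0.0344] red [0.4853 0.0165 0.0334]
side z at x,y of tip [0.47899682 0.06080106 0.04848826]
```

Both cameras put the tips at z≈0.066, where the stated tool geometry predicts 0.0265. The real tips end about 40 mm higher, though their x and y are right. Before going lower I'll check the gripper body's clearance.

```bash
python3 - <<'E'
from h import *
T=sense()['tool_pos']
for n in('side','wrist'):
    d=get_image(n);v,u=np.mgrid[0:420,0:560];K=d['K']
    c=np.stack([(u-K[0,2])/K[0,0],-(v-K[1,2])/K[1,1],-np.ones(u.shape)],-1)
    P=np.array(d['eye'])+(c@np.array(d['orientation']).T)*d['depth'][...,None]
    Q=(P-T)[d['depth']>0]@R   # tool axes; z ahead(down)
    for z0 in np.arange(-.16,0.01,.01):
        m=(Q[:,2]>z0)&(Q[:,2]<z0+.01)&(abs(Q[:,0])<.06)&(abs(Q[:,1])<.13)
        if m.sum()>5: q=Q[m];print(n,'z %.2f'%z0,m.sum(),'x',np.percentile(q[:,0],[2,98]).round(3),'y',np.percentile(q[:,1],[2,98]).round(3))
E
```

```text
side z -0.16 234 x [-0.016  0.026] y [-0.041  0.016]
side z -0.15 1564 x [-0.026  0.033] y [-0.092  0.093]
side z -0.14 453 x [-0.017  0.033] y [-0.091  0.092]
side z -0.13 596 x [0.007 0.034] y [-0.083  0.084]
side z -0.12 392 x [-0.012  0.034] y [-0.085  0.085]
side z -0.11 78 x [-0.023  0.032] y [-0.085  0.086]
side z -0.10 72 x [0.006 0.014] y [-0.019  0.018]
side z -0.09 115 x [-0.005  0.014] y [-0.018  0.018]
side z -0.08 116 x [-0.004  0.013] y [-0.018  0.017]
side z -0.07 105 x [-0.002  0.013] y [-0.017  0.016]
side z -0.06 92 x [-0.004  0.013] y [-0.016  0.015]
side z -0.05 121 x [-0.003  0.057] y [-0.129  0.014]
side z -0.04 138 x [-0.003  0.059] y [-0.128  0.013]
side z -0.03 130 x [-0.001  0.059] y [-0.127  0.012]
side z -0.02 68 x [0.008 0.059] y [-0.13   0.006]
side z -0.01 182 x [0.025 0.058] y [-0.127  0.127]
side z 0.00 57 x [0.026 0.059] y [-0.129  0.109]
wrist z -0.15 1884 x [0.021 0.023] y [-0.045  0.045]
wrist z -0.14 12635 x [0.015 0.029] y [-0.046  0.039]
wrist z -0.13 28833 x [0.015 0.03 ] y [-0.057  0.056]
wrist z -0.12 5878 x [0.022 0.03 ] y [-0.056  0.055]
wrist z -0.11 129 x [-0.01   0.029] y [-0.079  0.079]
wrist z -0.10 76 x [-0.014  0.01 ] y [-0.004  0.004]
wrist z -0.09 601 x [-0.01  0.01] y [-0.005  0.005]
wrist z -0.08 604 x [0.002 0.01 ] y [-0.014  0.014]
wrist z -0.07 941 x [0.008 0.009] y [-0.016  0.016]
wrist z -0.06 822 x [-0.008  0.009] y [-0.015  0.015]
wrist z -0.05 980 x [0.008 0.039] y [-0.124  0.013]
wrist z -0.04 1921 x [0.008 0.051] y [-0.128  0.011]
wrist z -0.03 1931 x [0.007 0.058] y [-0.128  0.009]
wrist z -0.02 1441 x [0.007 0.059] y [-0.129  0.002]
wrist z -0.01 15681 x [0.025 0.06 ] y [-0.124  0.125]
wrist z 0.00 4096 x [0.013 0.057] y [-0.128  0.121]
```

The body starts 88 mm above the tips, as specified, so the whole gripper sits about 40 mm further back than the reported TCP. The tip is therefore at TCP z + 0.0175. I'll carry on with that offset and rely on contact.

```bash
sed -i 's/\[0,0,.022\]/[0,0,-.0175]/; s/z+.022\]/z-.0175]/' h.py; python3 - <<'E'
from h import *
st('0');at(Yk,.040,rate=.04);hold(.3);st('near')
print(at(Yk,.024,rate=.01,contact_N=6));st('press')
hold(.3);st('held')
E
```

```text
0 7.22 tip [0.479  0.0608 0.066 ] F [ 0.16 -0.08  1.06]
near 8.32 tip [0.4792 0.0608 0.0402] F [ 0.73 -0.76 -0.87]
True
press 9.38 tip [0.479  0.0608 0.0292] F [-0.71 -0.98  5.2 ]
held 9.68 tip [0.479  0.0608 0.0291] F [-0.9  -0.38  6.36]
```

Yellow bottomed out at tip z 0.029 with about 6 N. Next is red.

```bash
python3 - <<'E'
from h import *
at(Yk,.055,rate=.06);at(Rk,.055,rate=.1);at(Rk,.040,rate=.04);hold(.3);st('near')
print(at(Rk,.024,rate=.01,contact_N=7));st('press')
for i in range(6): hold(.5);st('held')
at(Rk,.055,rate=.06);st('up')
E
```

```text
near 11.74 tip [0.4841 0.0118 0.0402] F [-0.45 -0.43 -0.34]
True
press 12.82 tip [0.4841 0.0118 0.0291] F [-0.59 -0.13  6.61]
held 13.32 tip [0.484  0.0118 0.0291] F [-0.73  0.43  6.35]
held 13.82 tip [0.484  0.0118 0.0291] F [-1.06 -1.03  7.71]
held 14.32 tip [0.484  0.0118 0.0291] F [-0.53  0.12  6.71]
held 14.82 tip [0.484  0.0118 0.0291] F [-1.19  0.08  7.14]
held 15.32 tip [0.484  0.0118 0.0291] F [-0.31 -0.32  7.45]
held 15.82 tip [0.484  0.0118 0.0291] F [-1.6   0.29  7.2 ]
up 16.41 tip [0.4839 0.0116 0.0551] F [ 0.01  0.94 -0.15]
```

```bash
python3 - <<'E'
from h import *
Bk=np.array([.5464,.1353])-.003*a[:2]
at(Rk,.11);at(Bk,.11);at(Bk,.090,rate=.05);hold(.3);st('near')
print(at(Bk,.058,rate=.012,contact_N=7));st('press');hold(.4);st('held')
at(Bk,.11,rate=.06);at([.42,.0],.16);st('clear')
t=get_image('top');s=get_image('side')
c=np.hstack([cv2.resize(s['image'][150:300,150:370],(440,300),interpolation=2),cv2.resize(t['image'][120:290,160:400],(360,300),interpolation=2)]);cv2.imwrite('pics/p2.png',c)
def pt(d,u,v): return (np.array(d['eye'])+ray(d,u,v)*d['depth'][int(v),int(u)]).round(4)
print(pt(t,240,187),pt(t,355,178),pt(s,313,218),pt(s,205,240))
E
```

```text
near 18.87 tip [0.5463 0.1384 0.0903] F [-0.17 -0.09  0.62]
True
press 20.77 tip [0.5463 0.1385 0.0646] F [-0.77 -0.4   5.66]
held 21.18 tip [0.5463 0.1385 0.0646] F [-0.94  0.03  5.36]
clear 23.53 tip [0.4203 0.0005 0.16  ] F [ 0.2  -0.66  0.06]
[0.5488 0.1363 0.0634] [ 0.5654 -0.0449  0.0783] [0.5403 0.14   0.0614] [ 0.5851 -0.048   0.0737]
```

View pics/p2.png

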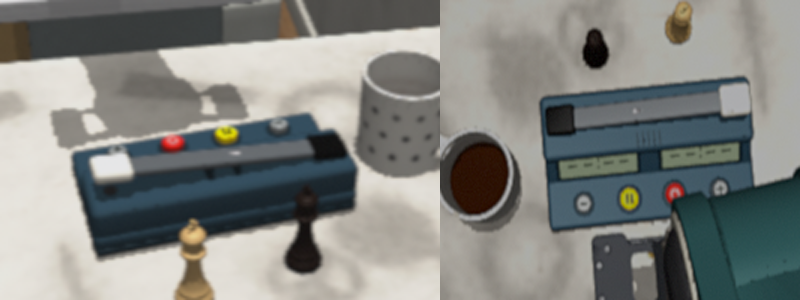

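The picture shows the black end down (z≈0.063) and the white end up (z≈0.078). The keys are up, and the clock, kings and mug have not moved. Handing in.

```bash
python3 -c "
from bench import *
hold(.3);print(job_done())"
```

```text
the job is handed in; nothing more can be done
None
```

The job is done and handed in: I pressed yellow pause, held red reset fully down for 3 s and released it, then pushed the rocker's black end all the way down, with no measured force above about 8 N and the clock, kings and mug unmoved in the last pictures.

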